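Fit the matching spacer bar in the sloping setting jig

ROBOT

A 6-joint arm with a two-finger parallel gripper is mounted at the origin on a cart in front of the work surface, level with it; the furniture and walls round the work are solid. World frame = base frame: x ahead of the robot, y to its left, z up, the work surface at z = 0. Lengths are in mm, angles in rad, forces in N, time in s.
With the tool pointing down it reaches from about 275 to 750 mm from the base axis. Payload 10.2 kg.
Tool frame: the origin (TCP) lies midway between the tips of the shut fingers; the grasp point (between the pads) lies grasp_offset behind it (grasp_offset is the distance from the TCP to the grasp point, in mm); x points along the fingers, z is the direction in which the jaws open and shut, and the axes are right-handed (so a half turn about x gives the same grasp; the last joint's range is limited). The gripper opens to 85 mm and grips with 20 to 120 N. Pads are 22 mm wide; open, the fingers measure 114 mm over their backs; the gripper's body (76 mm by 85 mm) begins 54 mm behind the grasp point. The pads swing forward as they close: fully open they stand 13 mm farther back than shut.
Start: joints at [1.091, 0.313, 1.498, -0, 1.331, -0.223], TCP at [133.356, 507.787, 197.094] pointing down, gripper open.
Joint ranges: [-2.94, 2.94], [-0.97, 2.17], [0.19, 2.56], [-1.23, 4.37], [0.02, 3.11], [-2.88, 2.88]. Speed limits (rad/s): [2.39, 2.39, 3.01, 3.14, 3.14, 3.14].

INTERFACE

Orientations are given as a unit quaternion [w, x, y, z].
In Python, from rig import sense, capture, calibration, finish_job, grasp_offset gives the robot as it stands.
- The arm moves only by the shell command python3 -m jog 'ROWS' [FORCE]. ROWS is JSON, a list of rows, each an object with "linear": the shift along the tool's x, y, z scaled (see below), a list of three; "rotation": the turn, a rotation vector about the tool's x, y, z scaled (see below), a list of three; "grip": the finger opening in mm, from 0 to 85.4. A call has 1 to 20 rows; each row is the pose to reach, as a shift and turn from the pose measured when the call began, along the tool's axes at that moment; what a row does not reach only later rows make up. The controller multiplies each number of a shift by 0.3 m and each number of a turn by 0.5 rad. A row lasts 1/12 s, in which the tool goes at most 41.7 mm and 7.16 degrees, less where a joint would pass 70% of its speed; a pose out of reach is approached as far as the arm can. A call with a number of a shift or a turn outside -1 to 1 is refused whole. A call with a gripper value outside its range is refused whole. The fingers move at their own pace and stop on an object; FORCE is the grip in N (left out, the last holds). Time passes only in rows, so rows that repeat a pose let the fingers close. It gives the time, the measured TCP pose, the force and the opening at its end, in the units of the state.
- sense(): the state, without advancing time (a new reading comes with each control period).
- capture(name): name is "scene" or "side" or "wrist"; returns (picture, depth): 384x512x3 uint8, red, green, blue; 384x512 float32, mm along the optical axis (not along the pixel's ray), 0 where there is no reading.
- calibration(name): a dict with "intrinsics" (3x3 intrinsics, pixels), "dist" ([k1, k2, p1, p2, k3] as OpenCV has them; the pictures are not rectified), "world_from_camera" (4x4, takes a point from camera to world coordinates). Camera axes: x right, y up, looking along -z (the intrinsics and any distortion apply to the point x, -y, -z); pixel columns grow to the right and rows downward; lengths in mm; the calibration is good to about 2 mm. A picture is of the moment at which its call begins: read the wrist's pose just before it. calibration takes no time and is no camera call; for the wrist camera it gives the pose at the moment of the call.
- finish_job(): hands the job in, once; it reports no verdict.
The state is a dict: "time_s": time; "joints": joint angles; "dq": joint speeds; "tau": joint torques, N m; "eef_pos": TCP position; "ee_rot": TCP orientation; "force": force on the tool from outside, world axes, zero at the start; "wrist_torque": the same for the moment, N m; "grip_width": opening from 0.0 (shut) to 1.0 (fully open).
Only numpy, scipy, OpenCV 4.12 (cv2) and the standard library are available. Lean on these libraries where they do the work, as an engineer would, in place of code of your own. Each camera call takes 0.05 s, during which the arm holds its last target.

TASK

The red stop of the sloping setting jig has been pinned in one of its three positions. Pick out the one grey spacer bar whose length fills the gap between the blue and the red stop, lay it in that gap, underside flat on the sloping bed and one long side resting against the dark ledge along the bed's low edge, and let go. Leave the other two bars where they lie, and do not knock over or shift the jar, the carton or the star knob.

Things in the scene. Friction and masses are not known exactly. Their poses are not given: they have to be found in the camera images.
- jig: Fixed grey base plate of the setting jig, 135 x 185 mm; origin: at centre of its underside, z up, bed rises along its +x. On the bed (in the bed's frame): dark steel ledge at x = -12 to 0 mm, 10 mm high; blue fixed stop at y = -16 to 0 mm, x = 1 to 75 mm, 28 mm high; two black plugs 3 mm high in unused holes near x = 64 mm, clear of the bar.
- bed: Aluminium bed sloping 35 degrees, low edge to the robot, 92 mm up the slope. Origin: on its surface, where the inner faces of ledge and blue stop meet. x: up the slope; y: along the ledge, from blue to red stop; z: out of the bed. A fitted bar of length L has its origin at about x = 14 mm, y = (L + 8 mm) / 2, z = 0, its y and z axes parallel to the bed's (either way round).
- stop: Red adjustable stop, fixed during the run, 14 mm thick, 28 mm above the bed, its black knob (bed x = 64 mm) 46 mm above. Origin: on the bed's surface at bed x = 0, in its inner face, so its y in the bed's frame is the gap between the stops: 78, 103 or 128 mm, 8 mm more than the fitting bar's length. Own axes as the jig's (z vertical).
- bar_70: Loose spacer bar 70 mm long, 28 mm wide, 34 mm high: grey plastic body with bright steel end plates; the three bars differ only in length (70, 95, 120 mm). Origin: centre of its underside; own y along its length, z up. It lies on the worktop between the robot and the jig.
- bar_95: Loose spacer bar 95 mm long, 28 mm wide, 34 mm high: grey plastic body with bright steel end plates; the three bars differ only in length (70, 95, 120 mm). Origin: centre of its underside; own y along its length, z up. It lies on the worktop between the robot and the jig.
- bar_120: Loose spacer bar 120 mm long, 28 mm wide, 34 mm high: grey plastic body with bright steel end plates; the three bars differ only in length (70, 95, 120 mm). Origin: centre of its underside; own y along its length, z up. It lies on the worktop between the robot and the jig.
- jar: Bystander: small brown sample jar with black lid, 45 mm diameter, 75 mm high, upright. Origin: centre of its underside. Leave alone.
- label_carton: Bystander: small cardboard carton, 61 x 60 x 62 mm. Origin: centre of its underside. Leave alone.
- star_knob: Bystander: black star knob, 48 x 46 x 50 mm, stud up. Origin: centre of its underside. Leave alone.

How it is judged:
By the outcome, as a careful person would: the job done as asked, in the order asked, and still so for the second after the job is handed in, with the robot touching nothing.
It also fails if it takes over 38 s, if anything falls off the work surface, if the arm or the gripper's body presses on something with over 40 N, if the wrist force passes 120 N, or if a joint passes its speed limit or range.

## Working session

There is one attempt and no reset: what is moved stays moved. The work goes in short steps, Python scripts to look and compute and a shell command to move; the robot and the scene stay as the last step left them, time stands still between calls to the robot, and variables do not carry over. Pictures are saved under pics/ and viewed, and the job is handed in when it is done.

```bash
mkdir -p pics; ls
python3 - <<'E'
from rig import sense, capture, calibration, grasp_offset
import cv2,numpy as np
print(grasp_offset if not callable(grasp_offset) else grasp_offset()); print(sense())
for n in ("scene","side","wrist"):
    c=calibration(n); p,d=capture(n)
    np.savez(f"pics/{n}0.npz",p=p,d=d,K=c["intrinsics"],D=c["dist"],T=c["world_from_camera"])
    cv2.imwrite(f"pics/{n}0.png",p[:,:,::-1]); print(n,c)
E
```

```text
pics
18.700000000000003
{'time_s': 0.0, 'joints': array([ 1.09059258e+00,  3.13468042e-01,  1.49845971e+00,  3.17376948e-06,
        1.33100389e+00, -2.23368517e-01]), 'dq': array([ 7.27296141e-05,  2.16137135e-03, -8.87552277e-04, -7.48380559e-04,
       -3.24222126e-04,  3.26508676e-07]), 'tau': array([ 5.47138607e-04, -4.12264681e+01, -2.59743834e+01, -1.08923732e-04,
        4.18353666e-03,  4.20682591e-05]), 'eef_pos': array([133.2087803 , 507.49832743, 196.51736062]), 'ee_rot': array([ 0.55948535, -0.43204802,  0.56034545,  0.4316522 ]), 'force': array([0.0055609 , 0.08031843, 0.45970237]), 'wrist_torque': array([-0.01173991,  0.04373614,  0.02307564]), 'grip_width': 0.998508992786324}
scene {'intrinsics': array([[438.92275175,   0.        , 254.55888215],
       [  0.        , 438.92275175, 184.95178685],
       [  0.        ,   0.        ,   1.        ]]), 'dist': array([-0.07498041,  0.        ,  0.        ,  0.        ,  0.        ]), 'world_from_camera': array([[ 5.30810738e-01,  5.54938872e-01, -6.40533222e-01,
        -9.73461178e+01],
       [-8.47408572e-01,  3.3704078
[... 762 characters left out ...]
[ 0.00000000e+00,  0.00000000e+00,  0.00000000e+00,
         1.00000000e+00]])}
wrist {'intrinsics': array([[308.29712495,   0.        , 254.07325002],
       [  0.        , 308.29712495, 186.80385683],
       [  0.        ,   0.        ,   1.        ]]), 'dist': array([-0.04041046,  0.        ,  0.        ,  0.        ,  0.        ]), 'world_from_camera': array([[ 2.54337492e-01, -9.21361940e-01, -2.93946620e-01,
         5.69405128e+01],
       [ 9.67112796e-01,  2.41582154e-01,  7.95669675e-02,
         5.26325267e+02],
       [-2.29771808e-03, -3.04516400e-01,  9.52504321e-01,
         3.73039746e+02],
       [ 0.00000000e+00,  0.00000000e+00,  0.00000000e+00,
         1.00000000e+00]])}
```

View pics/scene0.png

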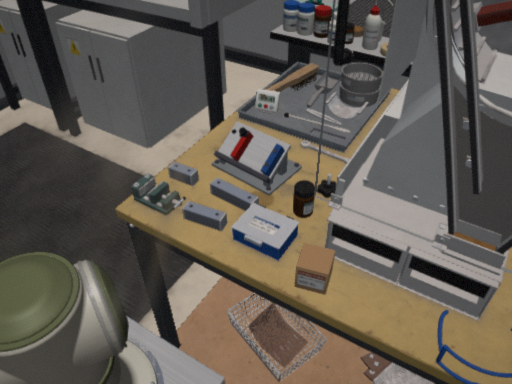

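View pics/side0.png

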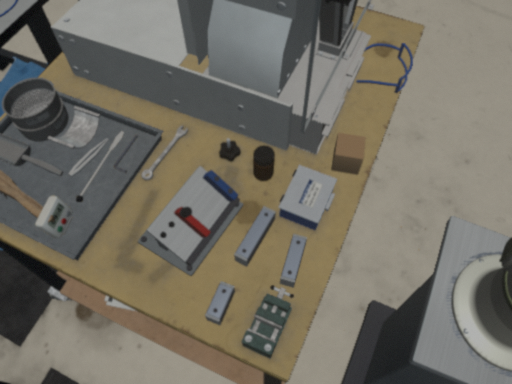

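View pics/wrist0.png

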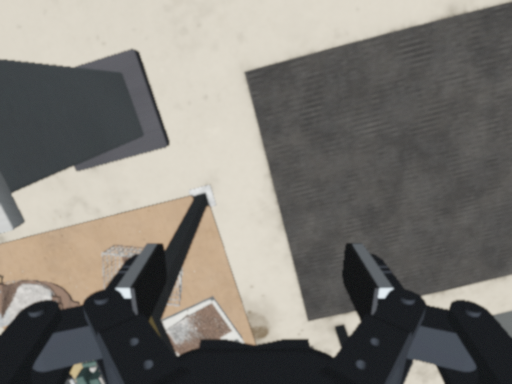

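The scene view shows the jig at about (255,160), with three bars at about (183,172), (235,194) and (205,214). In the side view the bars are at (220,302), (255,235) and (293,260). I'll zoom in and measure.

```bash
cat > h.py <<'E'
import numpy as np,cv2
def load(n):
    return dict(np.load(f"pics/{n}.npz"))
def rays(z,uv):
    uv=np.array(uv,float).reshape(-1,1,2)
    n=cv2.undistortPoints(uv,z["K"],z["D"]).reshape(-1,2)
    return np.c_[n[:,0],-n[:,1],-np.ones(len(n))]
def plane(z,uv,h):
    r=rays(z,uv)@z["T"][:3,:3].T;o=z["T"][:3,3]
    return o+r*((h-o[2])/r[:,2])[:,None]
def pts(z,uv):
    uv=np.array(uv);d=z["d"][uv[:,1],uv[:,0]]
    return (rays(z,uv)*d[:,None])@z["T"][:3,:3].T+z["T"][:3,3]
E
python3 - <<'E'
from h import *
for n,(x,y,w,h) in {"scene0":(110,110,240,185),"side0":(130,130,250,230)}.items():
    z=load(n);c=z["p"][y:y+h,x:x+w,::-1]
    s=800//w if False else 3.2 if n=="scene0" else 2.6
    cv2.imwrite(f"pics/{n}c.png",cv2.resize(c,None,fx=s,fy=s,interpolation=cv2.INTER_CUBIC))
z=load("scene0")
print(pts(z,[(183,169),(235,190),(205,210),(303,190),(315,260),(327,187),(265,228),(241,146),(272,158),(255,155),(150,190),(235,165),(280,185)]).round())
z=load("side0")
print(pts(z,[(220,300),(255,235),(293,260),(263,155),(348,150),(230,147),(308,195),(195,222),(222,184),(205,200),(265,320)]).round())
E
```

```text
[[ 502.  207.   34.]
 [ 504.   58.   34.]
 [ 416.   76.   35.]
 [ 540.  -91.   75.]
 [ 392. -193.   63.]
 [ 636. -108.   19.]
 [ 429.  -65.   44.]
 [ 599.  103.   80.]
 [ 591.   14.   85.]
 [ 608.   70.   60.]
 [ 418.  240.   16.]
 [ 573.  105.   40.]
 [ 601.   -3.    5.]]
[[ 504.  209.   33.]
 [ 500.   68.   35.]
 [ 414.   85.   34.]
 [ 551.  -83.   75.]
 [ 399. -178.   61.]
 [ 642. -107.   22.]
 [ 438.  -53.   41.]
 [ 602.  109.   83.]
 [ 592.   18.   86.]
 [ 613.   53.   65.]
 [ 415.  211.   43.]]
```

View pics/scene0c.png

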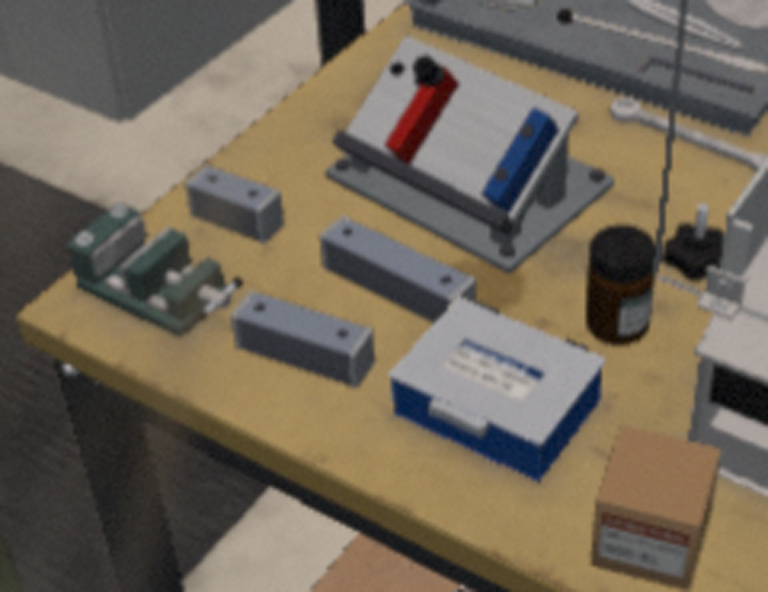

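View pics/side0c.png

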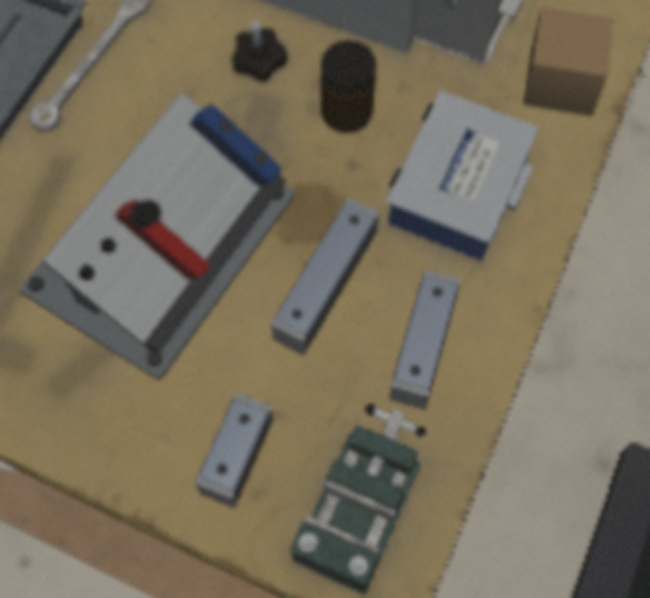

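```bash
cat >> h.py <<'E'
def cloud(z):
    v,u=np.nonzero(z["d"]>0)
    P=pts(z,np.c_[u,v]); return np.c_[u,v],P
def bars(z):
    uv,P=cloud(z)
    m=(P[:,2]>27)&(P[:,2]<41)&(P[:,0]>340)&(P[:,0]<560)&(P[:,1]>-10)&(P[:,1]<300)
    hsv=cv2.cvtColor(z["p"],cv2.COLOR_RGB2HSV)
    s=hsv[uv[:,1],uv[:,0]]
    m&=(s[:,2]>90)&(s[:,1]<90)
    img=np.zeros(z["d"].shape,np.uint8);img[uv[m,1],uv[m,0]]=255
    n,l,st,c=cv2.connectedComponentsWithStats(img)
    for i in range(1,n):
        if st[i,4]<150: continue
        v,u=np.nonzero(l==i)
        q=plane(z,np.c_[u,v],34)[:,:2].astype(np.float32)
        print("bar?",st[i],[np.round(np.array(k),1) for k in cv2.minAreaRect(q)], pts(z,np.c_[u,v])[:,2].mean().round(1))
def jig(z):
    uv,P=cloud(z)
    hsv=cv2.cvtColor(z["p"],cv2.COLOR_RGB2HSV);s=hsv[uv[:,1],uv[:,0]].astype(int)
    box=(P[:,0]>500)&(P[:,0]<720)&(P[:,1]>-60)&(P[:,1]<210)&(P[:,2]>15)
    bed=box&(s[:,1]<40)&(s[:,2]>110)
    Q=P[bed]
    for _ in range(8):
        c=Q.mean(0);n=np.linalg.svd(Q-c,full_matrices=False)[2][2];n*=np.sign(n[2])
        r=(P-c)@n; Q=P[bed&(abs(r)<3)]
    print("bed n",n.round(3),"slope",np.degrees(np.arccos(n[2])).round(1),"yaw",np.degrees(np.arctan2(-n[1],-n[0])).round(1),len(Q))
    yv=np.cross(n,[-n[0],-n[1],0]);yv/=np.linalg.norm(yv)
    ex=-np.array([n[0],n[1],0]);ex/=np.linalg.norm(ex);ey=np.cross([0,0,1],ex);bx=np.cross(ey,n)
    B=lambda X:np.c_[(X-c)@bx,(X-c)@ey,(X-c)@n]
    for nm,mk in (("red",((s[:,0]<8)|(s[:,0]>172))&(s[:,1]>130)),("blue",(s[:,0]>105)&(s[:,0]<125)&(s[:,1]>130)),("dark",(s[:,2]<80)&(s[:,1]<80))):
        X=B(P[box&mk]);print(nm,len(X),np.percentile(X,[1,5,50,95,99],axis=0).round(1).tolist())
    X=B(Q);print("bedext",np.percentile(X,[.5,50,99.5],axis=0).round(1).tolist());print("c",c.round(1))
    return c,bx,ey,n
E
python3 - <<'E'
from h import *
for n in("scene0","side0"):
    z=load(n);print(n);bars(z);jig(z)
E
```

```text
scene0
bar? [168 162  30  15 218] [array([502.5, 208.3]), array([31.7, 71.8]), np.float64(6.1)] 34.7
bar? [210 177  49  27 457] [array([502.2,  61.4]), array([122.7,  29.5]), np.float64(86.3)] 34.9
bar? [182 200  45  22 417] [array([412.6,  77.9]), array([32.6, 97.2]), np.float64(7.9)] 34.8
bed n [-0.381  0.101  0.919] slope 23.2 yaw -14.9 472
red 242 [[-52.0, 5.3, -2.4], [-49.7, 6.6, 1.1], [-20.7, 11.1, 18.0], [10.7, 17.5, 29.0], [15.3, 20.1, 31.4]]
blue 249 [[-41.0, -87.4, -4.7], [-38.4, -86.8, -0.8], [-7.8, -81.7, 15.0], [23.4, -73.3, 25.7], [26.1, -70.9, 27.4]]
dark 637 [[-146.3, -99.1, -64.8], [-102.5, -87.2, -52.0], [-49.4, -44.0, -6.0], [22.8, 62.4, 43.8], [36.6, 70.5, 47.8]]
bedext [[-97.5, -107.2, -3.0], [3.8, -8.1, -0.1], [49.4, 77.9, 3.0]]
c [624.1  88.1  70. ]
side0
bar? [234 206  42  55 787] [array([503.3,  62.2]), array([120.8,  27.9]), np.float64(85.5)] 34.1
bar? [280 233  27  50 689] [array([415.4,  78.9]), array([28.1, 95. ]), np.float64(7.7)] 33.9
bar? [205 281  29  40 547] [array([504.8, 210.8]), array([27.9, 69.2]), np.float64(2.9)] 33.7
bed n [-0.57   0.071  0.819] slope 35.0 yaw -7.1 3005
red 219 [[-45.5, 8.9, 14.9], [-42.7, 9.4, 18.9], [-17.7, 16.0, 26.9], [23.7, 19.8, 29.6], [25.9, 20.1, 30.4]]
blue 119 [[-44.9, -83.3, 24.4], [-42.4, -82.4, 25.5], [-11.3, -76.9, 27.9], [22.4, -73.2, 30.1], [24.2, -72.7, 31.5]]
dark 833 [[-126.0, -87.3, -79.5], [-67.3, -81.0, -39.2], [-50.6, 12.7, 9.9], [19.7, 71.8, 45.6], [24.5, 76.9, 47.4]]
bedext [[-47.7, -84.9, -2.8], [-0.1, -7.3, -0.0], [43.4, 73.7, 2.8]]
c [625.5  93.6  68. ]
```

```bash
cat >> h.py <<'E'
from scipy.spatial.transform import Rotation as R
def pose(s):
    q=s["ee_rot"];return np.array(s["eef_pos"]),R.from_quat([q[1],q[2],q[3],q[0]])
def move(s,p,Rt):
    """row numbers to reach p,Rt from current"""
    p0,R0=pose(s)
    d=R0.inv().apply(np.array(p)-p0); rv=(R0.inv()*Rt).as_rotvec()
    print("d mm",d.round(1),"lin",(d/300).round(4),"rot",(rv/0.5).round(4),"deg",np.degrees(np.linalg.norm(rv)).round(1))
def frame(x,z):
    x=np.array(x,float);x/=np.linalg.norm(x);z=np.array(z,float);z-=x*(x@z);z/=np.linalg.norm(z)
    return R.from_matrix(np.c_[x,np.cross(z,x),z])
E
python3 - <<'E'
from h import *
from rig import sense,calibration
s=sense();p,r=pose(s);print(r.as_matrix().round(2))
T=calibration("wrist")["world_from_camera"]
print("cam in tool",r.inv().apply(T[:3,3]-p).round(1)); print((r.as_matrix().T@T[:3,:3]).round(2))
a=np.radians(4)
for sg in(1,-1):
    move(s,(490,209.5,170),frame((0,0,-1),sg*np.array([np.cos(a),np.sin(a),0])))
E
```

```text
[[-0.   -0.97  0.25]
 [-0.    0.25  0.97]
 [-1.    0.   -0.  ]]
cam in tool [-176.4   78.6   -1.4]
[[ 0.    0.3  -0.95]
 [-0.    0.95  0.3 ]
 [ 1.   -0.    0.  ]]
d mm [  26.8 -420.8 -197.6] lin [ 0.0893 -1.4025 -0.6588] rot [ 2.4883e+00 -1.9000e-03  9.0000e-04] deg 71.3
d mm [  26.8 -420.8 -197.6] lin [ 0.0893 -1.4025 -0.6588] rot [-3.7949e+00 -9.0000e-04 -2.1000e-03] deg 108.7
```

```bash
python3 -m jog '[{"linear":[0,-0.23,-0.11],"rotation":[0.3,0,0],"grip":85},{"linear":[0,-0.46,-0.22],"rotation":[0.6,0,0],"grip":85},{"linear":[0,-0.7,-0.33],"rotation":[0.9,0,0],"grip":85},{"linear":[0,-0.7,-0.33],"rotation":[0.9,0,0],"grip":85},{"linear":[0,-0.7,-0.33],"rotation":[0.9,0,0],"grip":85},{"linear":[0,-0.7,-0.33],"rotation":[0.9,0,0],"grip":85},{"linear":[0,-0.7,-0.33],"rotation":[0.9,0,0],"grip":85}]'
cat > g.py <<'E'
from h import *
from rig import sense
import sys
E
python3 - <<'E'
from g import *
a=np.radians(4);s=sense();print(s["joints"].round(2))
move(s,(490,209.5,170),frame((0,0,-1),[np.cos(a),np.sin(a),0]))
E
```

```text
time_s: 0.73
eef_pos: [314.1, 355.9, 196.5]
ee_rot: [0.643, -0.295, 0.643, 0.294]
force: [0.5, 0.8, -0.5]
grip_width: 0.995
[ 0.6   0.2   1.64 -0.    1.3  -0.26]
d mm [  26.7 -228.8    4. ] lin [ 0.0892 -0.7626  0.0132] rot [ 1.5789 -0.0017  0.003 ] deg 45.2
```

```bash
python3 -m jog '[{"linear":[0.03,-0.25,0],"rotation":[0.33,0,0],"grip":85},{"linear":[0.06,-0.5,0.01],"rotation":[0.66,0,0],"grip":85},{"linear":[0.08,-0.76,0.013],"rotation":[1,0,0],"grip":85},{"linear":[0.08,-0.76,0.013],"rotation":[1,0,0],"grip":85},{"linear":[0.08,-0.76,0.013],"rotation":[1,0,0],"grip":85},{"linear":[0.08,-0.76,0.013],"rotation":[1,0,0],"grip":85},{"linear":[0.08,-0.76,0.013],"rotation":[1,0,0],"grip":85}]'
python3 - <<'E'
from g import *
a=np.radians(4);s=sense();print(s["joints"].round(2))
move(s,(490,209.5,170),frame((0,0,-1),[np.cos(a),np.sin(a),0]))
E
python3 -m jog '[{"linear":[0,0,0],"rotation":[0.25,0,0],"grip":85},{"linear":[0,0,0],"rotation":[0.55,0,0],"grip":85},{"linear":[0,0,0],"rotation":[0.57,0,0],"grip":85},{"linear":[0,0,0],"rotation":[0.57,0,0],"grip":85},{"linear":[0,0,0],"rotation":[0.57,0,0],"grip":85}]'
python3 - <<'E'
from g import *
from rig import capture,calibration
a=np.radians(4);s=sense();print(s["joints"].round(2))
move(s,(490,209.5,170),frame((0,0,-1),[np.cos(a),np.sin(a),0]))
for n in("wrist",):
    c=calibration(n); p,d=capture(n)
    np.savez(f"pics/{n}1.npz",p=p,d=d,K=c["intrinsics"],D=c["dist"],T=c["world_from_camera"])
    cv2.imwrite(f"pics/{n}1.png",p[:,:,::-1])
z=load("wrist1");bars(z);jig(z)
E
```

```text
time_s: 1.32
eef_pos: [491.8, 207.2, 171.5]
ee_rot: [0.696, -0.126, 0.696, 0.124]
force: [0.3, 0.7, -0.4]
grip_width: 0.995
[ 0.18  0.35  1.51 -0.    1.28 -0.17]
d mm [ 1.5  2.8 -0.9] lin [ 0.0051  0.0094 -0.003 ] rot [ 0.5708 -0.0029  0.0046] deg 16.4
time_s: 1.73
eef_pos: [491.3, 207.9, 171.5]
ee_rot: [0.706, -0.027, 0.707, 0.025]
force: [0.2, 0.0, 0.1]
grip_width: 0.998
[ 0.18  0.35  1.51 -0.    1.28  0.11]
d mm [ 1.5  1.7 -1.2] lin [ 0.005   0.0057 -0.0039] rot [ 0.0057 -0.0028  0.0046] deg 0.2
bar? [ 254  131   29   66 1692] [array([503.7, 208.8]), array([27.7, 70. ]), np.float64(2.8)] 33.4
bar? [156 188  44  31 564] [array([409.2, 157. ]), array([32.5, 47.3]), np.float64(86.5)] 32.8
bar? [ 165  231   35   71 1607] [array([415. ,  78.2]), array([29. , 95.8]), np.float64(7.5)] 33.7
bar? [ 238  239   37   87 1978] [array([502.,  61.]), array([121.4,  28.2]), np.float64(85.8)] 33.6
bed n [-0.273 -0.004  0.962] slope 15.8 yaw 0.9 2674
red 321 [[15.3, -3.6, -4.6], [16.7, -2.2, -1.9], [24.4, 6.0, 13.8], [31.8, 96.3, 172.2], [32.6, 100.6, 173.7]]
blue 725 [[4.6, -96.9, -1.5], [7.4, -94.7, 1.9], [26.8, -86.3, 16.9], [43.3, -83.5, 27.8], [46.6, -82.8, 29.1]]
dark 3860 [[-57.5, -92.2, -54.4], [1.7, -74.8, -33.0], [41.3, 94.1, 184.3], [86.9, 101.3, 221.9], [97.3, 101.9, 224.5]]
bedext [[-63.0, -105.1, -3.0], [-48.1, -0.0, 0.2], [90.6, 101.6, 2.9]]
c [560.9 108.1  48.4]
```

View pics/wrist1.png

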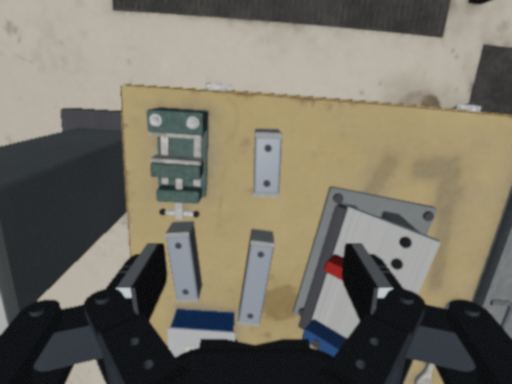

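The wrist view shows bar_70 at (267,162), the jig bed at about (380,270), and two free plugs at (405,242) and (396,264). Both plugs lie on the far side of the red stop, so it's pinned in the 78 mm position. I'll refine the jig fit next.

```bash
cat >> h.py <<'E'
def jig2(z,c0=np.array([625.5,93.6,68.]),n0=np.array([-.57,.071,.819])):
    uv,P=cloud(z);hsv=cv2.cvtColor(z["p"],cv2.COLOR_RGB2HSV);s=hsv[uv[:,1],uv[:,0]].astype(int)
    rel=P-c0;m=(abs(rel@n0)<7)&(np.linalg.norm(rel,axis=1)<95)&(s[:,1]<60)&(s[:,2]>110)
    Q=P[m];n=n0
    for _ in range(10):
        c=Q.mean(0);n=np.linalg.svd(Q-c,full_matrices=False)[2][2];n*=np.sign(n[2]);Q=P[m&(abs((P-c)@n)<2.5)]
    ex=-np.array([n[0],n[1],0]);ex/=np.linalg.norm(ex);ey=np.cross([0,0,1],ex);bx=np.cross(ey,n)
    print("slope",np.degrees(np.arccos(n[2])).round(1),"yaw",np.degrees(np.arctan2(ex[1],ex[0])).round(2),len(Q),c.round(1),"plane resid",np.std((Q-c)@n).round(2))
    o=z["T"][:3,3]; near=(np.linalg.norm(rel,axis=1)<130)
    for nm,mk,h in (("red",((s[:,0]<8)|(s[:,0]>172))&(s[:,1]>130),28),("blue",(s[:,0]>105)&(s[:,0]<125)&(s[:,1]>130),28),("ledge",(s[:,2]<90)&(s[:,1]<80),10)):
        k=mk&near&(abs((P-c)@n-h)<3.0)&((np.abs((P-c)@bx)<60))
        r=rays(z,uv[k])@z["T"][:3,:3].T; t=((c+n*h-o)@n)/(r@n); X=o+r*t[:,None]
        X=np.c_[(X-c)@bx,(X-c)@ey]
        if len(X)<8: continue
        rc=cv2.minAreaRect(X.astype(np.float32)); 
        print(nm,len(X),"x",np.percentile(X[:,0],[1,99]).round(1),"y",np.percentile(X[:,1],[1,99]).round(1),[np.round(np.array(q),1) for q in rc])
    return c,bx,ey,n
E
python3 - <<'E'
from h import *
for n in("scene0","side0","wrist1"):
    z=load(n);print(n);c,bx,ey,nn=jig2(z)
    print(bx.round(3),ey.round(3))
E
```

```text
scene0
slope 34.9 yaw -7.19 1175 [623.2  87.9  68.2] plane resid 1.21
red 97 x [-45.1  19.2] y [ 9.2 23.2] [array([-11.2,  16.8]), array([14.2, 69.7]), np.float64(87.4)]
blue 124 x [-45.1  23. ] y [-82.6 -69.3] [array([-11., -76.]), array([13.7, 68.7]), np.float64(89.3)]
ledge 249 x [-59.2 -47.5] y [-82.6  76.4] [array([-53.3,  -3.2]), array([ 11.9, 163.8]), np.float64(0.3)]
[ 0.814 -0.103  0.572] [ 0.125  0.992 -0.   ]
side0
slope 35.1 yaw -7.06 2896 [625.5  93.5  68. ] plane resid 1.14
red 172 x [-45.   25.4] y [ 9.  20.7] [array([-9.7, 15.1]), array([72. , 12.1]), np.float64(0.5)]
blue 114 x [-44.8  24.2] y [-83.4 -72.3] [array([ -9.9, -77.9]), array([11.9, 70.8]), np.float64(87.3)]
ledge 504 x [-59.4  14. ] y [-85.3  73.3] [array([-18.2,  -6.6]), array([ 83.2, 163.5]), np.float64(0.1)]
[ 0.812 -0.101  0.574] [ 0.123  0.992 -0.   ]
wrist1
slope 34.9 yaw -7.51 5703 [621.2 113.3  63.7] plane resid 0.78
red 199 x [-39.4 -20.3] y [-13.6  -0.9] [array([-29.7,  -7. ]), array([19.7, 13.7]), np.float64(2.2)]
blue 316 x [-37.4   1.2] y [-106.5  -91. ] [array([-17.6, -99. ]), array([40.5, 16.8]), np.float64(5.1)]
ledge 1260 x [-52.8 -41.2] y [-106.6   52.5] [array([-45.6, -27.7]), array([163.4,  15.3]), np.float64(89.9)]
[ 0.813 -0.107  0.573] [ 0.131  0.991 -0.   ]
```

Run:
```python
from g import *
a=np.radians(2.8);s=sense()
for h in(60,12): move(s,(504,209,h),frame((0,0,-1),[np.cos(a),np.sin(a),0]))
```

```text
d mm [111.5   0.6  12.8] lin [0.3717 0.0019 0.0427] rot [ 0.0475 -0.0026  0.0048] deg 1.4
d mm [159.5   0.7  12.9] lin [0.5317 0.0023 0.0429] rot [ 0.0475 -0.0026  0.0048] deg 1.4
```

```bash
python3 -m jog '[{"linear":[0,0.002,0.043],"rotation":[0.048,-0.003,0.005],"grip":55},{"linear":[0.12,0.002,0.043],"rotation":[0.048,-0.003,0.005],"grip":55},{"linear":[0.25,0.002,0.043],"rotation":[0.048,-0.003,0.005],"grip":55},{"linear":[0.35,0.002,0.043],"rotation":[0.048,-0.003,0.005],"grip":55},{"linear":[0.42,0.002,0.043],"rotation":[0.048,-0.003,0.005],"grip":55},{"linear":[0.47,0.002,0.043],"rotation":[0.048,-0.003,0.005],"grip":55},{"linear":[0.51,0.002,0.043],"rotation":[0.048,-0.003,0.005],"grip":55},{"linear":[0.53,0.002,0.043],"rotation":[0.048,-0.003,0.005],"grip":55},{"linear":[0.53,0.002,0.043],"rotation":[0.048,-0.003,0.005],"grip":55},{"linear":[0.53,0.002,0.043],"rotation":[0.048,-0.003,0.005],"grip":55}]'
python3 - <<'E'
from g import *
from rig import capture,calibration
a=np.radians(2.8);s=sense();print(s["force"].round(1),s["grip_width"])
move(s,(504,209,12),frame((0,0,-1),[np.cos(a),np.sin(a),0]))
for n in("wrist",):
    c=calibration(n); p,d=capture(n)
    np.savez(f"pics/{n}2.npz",p=p,d=d,K=c["intrinsics"],D=c["dist"],T=c["world_from_camera"])
    cv2.imwrite(f"pics/{n}2.png",p[:,:,::-1])
bars(load("wrist2"))
E
```

```text
time_s: 2.62
eef_pos: [504.2, 209.2, 13.0]
ee_rot: [0.707, -0.017, 0.707, 0.018]
force: [-0.3, 1.0, 0.8]
grip_width: 0.645
[-0.3  1.   0.8] 0.6448840278212807
d mm [ 1.  -0.2 -0.2] lin [ 0.0033 -0.0005 -0.0007] rot [ 0.0012  0.0014 -0.0004] deg 0.1
bar? [ 229  172   53  115 5387] [array([503.7, 209.2]), array([27.5, 70. ]), np.float64(2.9)] 33.4
bar? [ 57 272  53  25 479] [array([401.6, 166.8]), array([17.5, 31.2]), np.float64(80.4)] 34.0
bar? [101 351  34  33 603] [array([413.9, 104.2]), array([23.5, 28.6]), np.float64(4.7)] 33.6
```

View pics/wrist2.png

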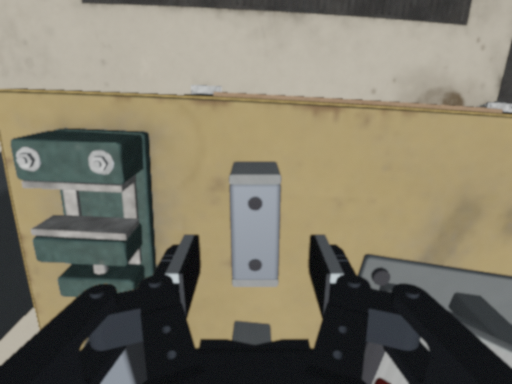

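The wrist view shows bar_70 at (255,225), midway between the finger tips at about x=197 and x=312. I'll close the fingers now.

```bash
python3 -m jog '[{"linear":[0.002,0,0],"rotation":[0,0,0],"grip":20},{"linear":[0.002,0,0],"rotation":[0,0,0],"grip":20},{"linear":[0.002,0,0],"rotation":[0,0,0],"grip":20},{"linear":[0.002,0,0],"rotation":[0,0,0],"grip":20},{"linear":[0.002,0,0],"rotation":[0,0,0],"grip":20},{"linear":[0.002,0,0],"rotation":[0,0,0],"grip":20},{"linear":[0.002,0,0],"rotation":[0,0,0],"grip":20},{"linear":[0.002,0,0],"rotation":[0,0,0],"grip":20}]' 70
python3 - <<'E'
from g import *
from rig import capture,calibration
s=sense();print(s["force"].round(1),s["grip_width"]*85.4, s["eef_pos"])
for n in("wrist",):
    c=calibration(n); p,d=capture(n)
    np.savez(f"pics/{n}3.npz",p=p,d=d,K=c["intrinsics"],D=c["dist"],T=c["world_from_camera"])
    cv2.imwrite(f"pics/{n}3.png",p[:,:,::-1])
bars(load("wrist3"))
E
```

```text
time_s: 3.33
eef_pos: [504.5, 209.2, 12.7]
ee_rot: [0.707, -0.017, 0.706, 0.018]
force: [0.0, 0.1, 0.6]
grip_width: 0.233
[0.  0.1 0.6] 19.92666305157738 [504.45123667 209.15285596  12.74175406]
bar? [ 229  172   52  115 4918] [array([503.7, 209.3]), array([27.4, 69.8]), np.float64(2.8)] 33.5
bar? [  56  272   76   38 1275] [array([408.4, 164.1]), array([23.7, 45.3]), np.float64(84.2)] 33.7
```

View pics/wrist3.png

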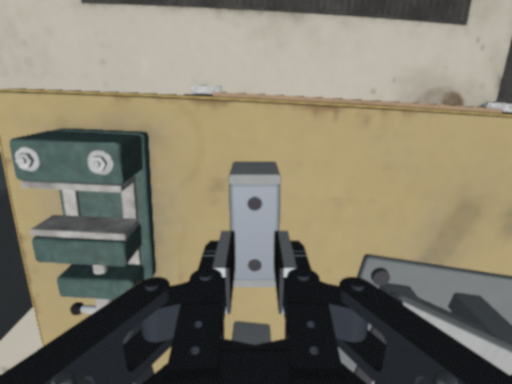

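The fingers report 19.9 mm, close to the 20 mm I commanded, and the bar is 28 mm wide. I can't tell yet whether they're really gripping it, so I'll close further and see whether they stall.

```bash
python3 -m jog '[{"linear":[0,0,0],"rotation":[0,0,0],"grip":0},{"linear":[0,0,0],"rotation":[0,0,0],"grip":0},{"linear":[0,0,0],"rotation":[0,0,0],"grip":0},{"linear":[0,0,0],"rotation":[0,0,0],"grip":0}]' 70
python3 - <<'E'
from g import *
from rig import capture,calibration
s=sense();print(s["force"].round(1),s["grip_width"]*85.4, s["eef_pos"])
for n in("side","wrist"):
    c=calibration(n); p,d=capture(n)
    np.savez(f"pics/{n}4.npz",p=p,d=d,K=c["intrinsics"],D=c["dist"],T=c["world_from_camera"])
    cv2.imwrite(f"pics/{n}4.png",cv2.resize(p[200:380,100:340,::-1],None,fx=3,fy=3) if n=="side" else p[:,:,::-1])
bars(load("wrist4"))
z=load("wrist4")
print(pts(z,[(226,250),(285,250),(222,280),(290,280),(255,210)]).round(1))
E
```

```text
time_s: 3.72
eef_pos: [504.5, 209.2, 12.7]
ee_rot: [0.707, -0.017, 0.706, 0.018]
force: [-1.0, -0.4, -0.3]
grip_width: 0.001
[-1.  -0.4 -0.3] 0.09498539820808716 [504.4681715  209.16386831  12.73958437]
bar? [ 229  172   52   69 3031] [array([502.9, 224.5]), array([27.4, 39.4]), np.float64(2.8)] 33.3
bar? [  56  272   83   47 1587] [array([410.2, 160.6]), array([30.4, 49.6]), np.float64(84.2)] 33.2
[[490.2 214.4  63.4]
 [526.4 179.9  -0.9]
 [491.2 219.2  93.6]
 [515.9 220.2  93.3]
 [503.2 222.9  33.9]]
```

View pics/side4.png

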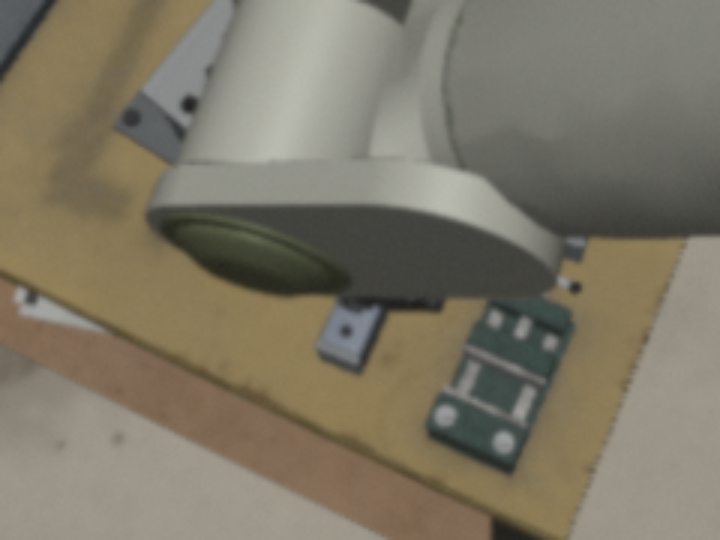

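View pics/wrist4.png

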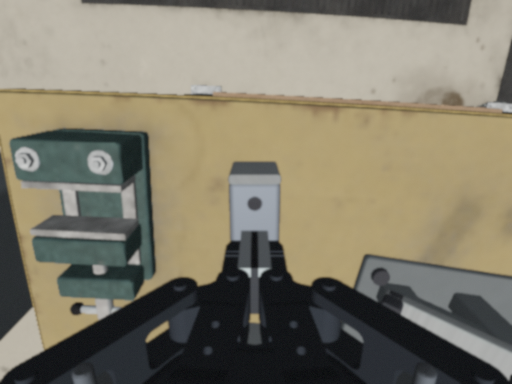

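Run:
```python
from g import *
z=load("wrist4")
print(pts(z,[(250,v) for v in range(232,262,3)]+[(243,v) for v in range(238,262,4)]+[(265,v) for v in range(238,262,4)]).round(1))
print(pts(z,[(150,240),(180,110),(50,220),(330,200)]).round(1))
from rig import calibration
s=sense();p,r=pose(s);T=z["T"];print("cam in tool",r.inv().apply(T[:3,3]-p).round(1)); print(s["joints"].round(4))
import rig;print([k for k in dir(rig) if k[0]!='_'])
```

```text
[[500.9 218.5  51.9]
 [500.9 218.5  55.2]
 [501.  219.   59.4]
 [501.  218.4  61.2]
 [501.  219.2  65.5]
 [501.1 219.   67.9]
 [501.1 218.7  70. ]
 [501.1 218.8  72.7]
 [501.2 218.7  75.1]
 [501.2 219.   77.9]
 [497.7 218.4  58.5]
 [497.8 218.2  62. ]
 [498.  218.8  66.9]
 [498.1 218.6  70.1]
 [498.2 218.8  73.9]
 [498.3 218.5  76.5]
 [508.  219.2  59.2]
 [507.9 218.9  62.5]
 [507.7 219.6  67.4]
 [507.6 219.3  70.5]
 [507.5 218.9  73.2]
 [507.4 219.4  77.3]]
[[ 4.368e+02  1.890e+02  1.040e+01]
 [ 4.558e+02  2.713e+02 -5.000e-01]
 [ 3.862e+02  2.091e+02  2.970e+01]
 [ 5.532e+02  2.180e+02 -1.600e+00]]
cam in tool [-176.4   76.9   -1. ]
[1.7840e-01 5.7110e-01 1.6384e+00 2.0000e-04 9.3050e-01 1.2900e-01]
['PlanningError', 'calibration', 'capture', 'finish_job', 'grasp_offset', 'sense']
```

Run:
```python
from g import *
z=load("wrist4")
for u in(244,250,256,262): print(u,[(v,*pts(z,[(u,v)])[0].round(0)[1:]) for v in range(222,240,2)])
z3=load("wrist3");print("opening20")
for u in(226,231,280,286): print(u,[(v,*pts(z3,[(u,v)])[0].round(0)) for v in range(226,262,4)])
p=z["p"][200:300,190:320,::-1];cv2.imwrite("pics/z4.png",cv2.resize(p,None,fx=6,fy=6))
```

```text
244 [(222, np.float64(216.0), np.float64(34.0)), (224, np.float64(214.0), np.float64(34.0)), (226, np.float64(213.0), np.float64(34.0)), (228, np.float64(211.0), np.float64(33.0)), (230, np.float64(210.0), np.float64(33.0)), (232, np.float64(219.0), np.float64(53.0)), (234, np.float64(219.0), np.float64(55.0)), (236, np.float64(219.0), np.float64(57.0)), (238, np.float64(219.0), np.float64(60.0))]
250 [(222, np.float64(215.0), np.float64(33.0)), (224, np.float64(215.0), np.float64(34.0)), (226, np.float64(214.0), np.float64(35.0)), (228, np.float64(212.0), np.float64(33.0)), (230, np.float64(211.0), np.float64(35.0)), (232, np.float64(218.0), np.float64(52.0)), (234, np.float64(219.0), np.float64(55.0)), (236, np.float64(219.0), np.float64(57.0)), (238, np.float64(219.0), np.float64(59.0))]
256 [(222, np.float64(216.0), np.float64(34.0)), (224, np.float64(214.0), np.float64(33.0)), (226, np.float64(214.0), np.float64(35.0)), (228, np.float64(212.0), np.float64(34.0)), (230, np.float64(211.0), np.float64(33.0)), (232, np.float64(219.0), np.float64(53.0)), (234, np.float64(219.0), np.f
[... 2100 characters left out ...]
)), (254, np.float64(514.0), np.float64(220.0), np.float64(75.0)), (258, np.float64(514.0), np.float64(220.0), np.float64(77.0))]
286 [(226, np.float64(525.0), np.float64(199.0), np.float64(0.0)), (230, np.float64(519.0), np.float64(219.0), np.float64(50.0)), (234, np.float64(518.0), np.float64(219.0), np.float64(54.0)), (238, np.float64(518.0), np.float64(219.0), np.float64(58.0)), (242, np.float64(517.0), np.float64(220.0), np.float64(63.0)), (246, np.float64(517.0), np.float64(219.0), np.float64(66.0)), (250, np.float64(517.0), np.float64(219.0), np.float64(69.0)), (254, np.float64(516.0), np.float64(219.0), np.float64(74.0)), (258, np.float64(516.0), np.float64(219.0), np.float64(77.0))]
```

View pics/z4.png

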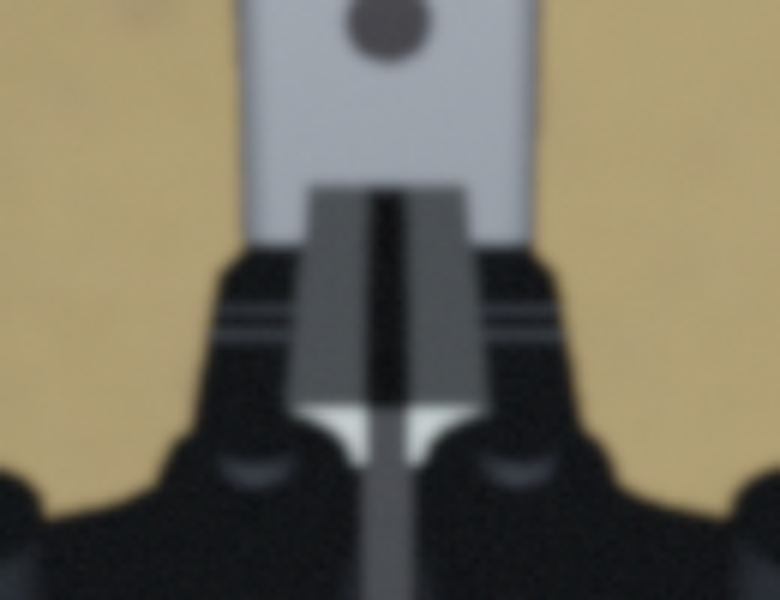

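With the fingers fully shut, the depth picture puts their tips at z≈50, while the reported TCP z is 12.7. So the physical tips are about 37 mm behind the reported TCP. The fingers closed above the bar without touching it. I'll open and descend about 36 mm, checking force and picture.

```bash
python3 -m jog '[{"linear":[0,0,0],"rotation":[0,0,0],"grip":52},{"linear":[0,0,0],"rotation":[0,0,0],"grip":52},{"linear":[0,0,0],"rotation":[0,0,0],"grip":52},{"linear":[0,0,0],"rotation":[0,0,0],"grip":52},{"linear":[0,0,0],"rotation":[0,0,0],"grip":52},{"linear":[0,0,0],"rotation":[0,0,0],"grip":52},{"linear":[0.02,0,0],"rotation":[0,0,0],"grip":52},{"linear":[0.04,0,0],"rotation":[0,0,0],"grip":52},{"linear":[0.06,0,0],"rotation":[0,0,0],"grip":52},{"linear":[0.08,0,0],"rotation":[0,0,0],"grip":52},{"linear":[0.1,0,0],"rotation":[0,0,0],"grip":52},{"linear":[0.11,0,0],"rotation":[0,0,0],"grip":52},{"linear":[0.115,0,0],"rotation":[0,0,0],"grip":52},{"linear":[0.115,0,0],"rotation":[0,0,0],"grip":52}]' 70
cat > cap.py <<'E'
from h import *
from rig import sense,capture,calibration
import sys
for n,i in [a.split(":") for a in sys.argv[1:]]:
    c=calibration(n); p,d=capture(n)
    np.savez(f"pics/{n}{i}.npz",p=p,d=d,K=c["intrinsics"],D=c["dist"],T=c["world_from_camera"])
    cv2.imwrite(f"pics/{n}{i}.png",p[:,:,::-1])
s=sense();print(s["time_s"],s["force"].round(1),(s["grip_width"]*85.4).round(1), s["eef_pos"].round(1))
E
python3 cap.py wrist:5; python3 -c "
from h import *
bars(load('wrist5'))"
```

```text
time_s: 4.98
eef_pos: [504.4, 209.2, -22.1]
ee_rot: [0.707, -0.017, 0.707, 0.018]
force: [-0.5, 0.0, -0.2]
grip_width: 0.61
bar? [ 222  193   66  137 7778] [array([503.6, 209.6]), array([27.4, 69.9]), np.float64(2.9)] 33.5
bar? [ 16 309  31  31 411] [array([391.8, 169.3]), array([18.4, 13. ]), np.float64(45.3)] 33.9Traceback (most recent call last):
  File "cap.py", line 8, in <module>
    s=sense();print(s["time_s"],s["force"].round(1),(s["grip_width"]*85.4).round(1), s["eef_pos"].round(1))
                                                    ^^^^^^^^^^^^^^^^^^^^^^^^^^^^
AttributeError: 'float' object has no attribute 'round'
```

View pics/wrist5.png

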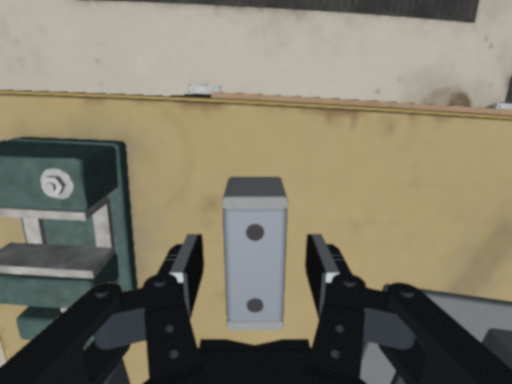

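```bash
sed -i 's/(s\["grip_width"\]\*85.4).round(1)/round(s["grip_width"]*85.4,1)/' cap.py
python3 -c "
from h import *
z=load('wrist5')
for u in(192,316): print(u,[tuple(pts(z,[(u,v)])[0].round(0)) for v in range(228,262,3)])"
python3 -m jog '[{"linear":[0,0,0],"rotation":[0,0,0],"grip":20},{"linear":[0,0,0],"rotation":[0,0,0],"grip":20},{"linear":[0,0,0],"rotation":[0,0,0],"grip":20},{"linear":[0,0,0],"rotation":[0,0,0],"grip":20},{"linear":[0,0,0],"rotation":[0,0,0],"grip":20},{"linear":[0,0,0],"rotation":[0,0,0],"grip":20},{"linear":[0,0,0],"rotation":[0,0,0],"grip":20}]' 70
python3 cap.py wrist:6; python3 -c "
from h import *
z=load('wrist6')
bars(z)
for u in(222,288): print(u,[(v,)+tuple(pts(z,[(u,v)])[0].round(0).astype(int)) for v in range(225,275,4)])"
```

```text
192 [(np.float64(469.0), np.float64(211.0), np.float64(-0.0)), (np.float64(469.0), np.float64(209.0), np.float64(0.0)), (np.float64(473.0), np.float64(218.0), np.float64(21.0)), (np.float64(474.0), np.float64(218.0), np.float64(25.0)), (np.float64(474.0), np.float64(217.0), np.float64(26.0)), (np.float64(475.0), np.float64(217.0), np.float64(29.0)), (np.float64(475.0), np.float64(217.0), np.float64(32.0)), (np.float64(475.0), np.float64(217.0), np.float64(34.0)), (np.float64(476.0), np.float64(217.0), np.float64(37.0)), (np.float64(477.0), np.float64(217.0), np.float64(39.0)), (np.float64(477.0), np.float64(217.0), np.float64(42.0)), (np.float64(477.0), np.float64(216.0), np.float64(42.0))]
316 [(np.float64(537.0), np.float64(214.0), np.float64(-1.0)), (np.float64(538.0), np.float64(212.0), np.float64(-1.0)), (np.float64(533.0), np.float64(220.0), np.float64(20.0)), (np.float64(532.0), np.float64(221.0), np.float64(24.0)), (np.float64(531.0), np.float64(220.0), np.float64(27.0)), (np.float64(531.0), np.float64(220.0), np.float64(28.0)), (np.float64(531.0), np.float64(220.0), np.float
[... 1302 characters left out ...]
), np.int64(213), np.int64(46))]
288 [(225, np.int64(522), np.int64(215), np.int64(0)), (229, np.int64(523), np.int64(212), np.int64(-1)), (233, np.int64(520), np.int64(220), np.int64(20)), (237, np.int64(519), np.int64(220), np.int64(24)), (241, np.int64(519), np.int64(219), np.int64(27)), (245, np.int64(519), np.int64(219), np.int64(31)), (249, np.int64(518), np.int64(219), np.int64(35)), (253, np.int64(518), np.int64(220), np.int64(40)), (257, np.int64(517), np.int64(220), np.int64(43)), (261, np.int64(500), np.int64(286), np.int64(155)), (265, np.int64(517), np.int64(219), np.int64(48)), (269, np.int64(517), np.int64(219), np.int64(51)), (273, np.int64(517), np.int64(217), np.int64(50))]
```

View pics/wrist6.png

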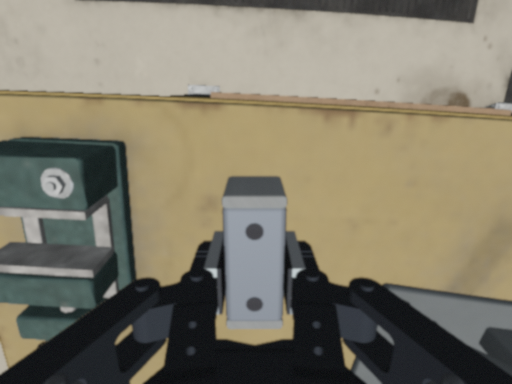

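The grip stalled at 26.3 mm with the pads on both flanks of the bar, from (222,233) to (288,233) and below. Next I'll lift.

```bash
python3 -m jog '[{"linear":[-0.03,0,0],"rotation":[0,0,0],"grip":20},{"linear":[-0.1,0,0],"rotation":[0,0,0],"grip":20},{"linear":[-0.2,0,0],"rotation":[0,0,0],"grip":20},{"linear":[-0.3,0,0],"rotation":[0,0,0],"grip":20},{"linear":[-0.4,0,0],"rotation":[0,0,0],"grip":20},{"linear":[-0.47,0,0],"rotation":[0,0,0],"grip":20},{"linear":[-0.5,0,0],"rotation":[0,0,0],"grip":20},{"linear":[-0.5,0,0],"rotation":[0,0,0],"grip":20}]' 80
python3 cap.py wrist:7
cat >> h.py <<'E'
YAW=np.radians(-7.2);SL=np.radians(35)
N=np.array([-np.sin(SL)*np.cos(YAW),-np.sin(SL)*np.sin(YAW),np.cos(SL)])
BX=np.array([np.cos(SL)*np.cos(YAW),np.cos(SL)*np.sin(YAW),np.sin(SL)]);BY=np.cross(N,BX)
TT=np.array([593.8,64.4,48.9])
def place(s,dx,dy,dz,off=(-21.2,0,-0.9)):
    Rt=frame(-N,BX); p=TT+BX*dx+BY*dy+N*dz-Rt.apply(off); print(p.round(1)); move(s,p,Rt)
E
python3 -c "
from h import *
from rig import sense
z=load('wrist7');s=sense();print(s['joints'].round(3))
place(s,4,0,80)"
```

```text
time_s: 6.33
eef_pos: [505.3, 209.3, 130.6]
ee_rot: [0.709, -0.017, 0.705, 0.018]
force: [-0.4, 0.2, -1.8]
grip_width: 0.315
6.3833 [-0.8 -0.2 -1.6] 26.6 [504.5 209.2 128.7]
[0.178 0.418 1.534 0.    1.187 0.129]
[564.3  68.1  99.9]
d mm [  28.9 -143.8   52.7] lin [ 0.0963 -0.4794  0.1758] rot [ 0.3383 -1.2131 -0.1083] deg 36.2
```

View pics/wrist7.png

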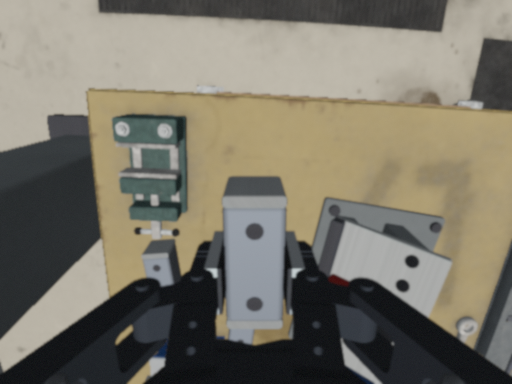

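The wrist view shows the bar held at (254,265), unmoved between the pads. I'll carry it over and tilt.

```bash
python3 -m jog '[{"linear":[-0.03,-0.05,0.02],"rotation":[0.05,-0.16,-0.015],"grip":20},{"linear":[-0.05,-0.12,0.05],"rotation":[0.1,-0.35,-0.03],"grip":20},{"linear":[-0.05,-0.2,0.08],"rotation":[0.16,-0.55,-0.05],"grip":20},{"linear":[-0.04,-0.26,0.11],"rotation":[0.22,-0.77,-0.07],"grip":20},{"linear":[-0.02,-0.3,0.13],"rotation":[0.28,-0.97,-0.09],"grip":20},{"linear":[0,-0.35,0.14],"rotation":[0.28,-0.97,-0.09],"grip":20},{"linear":[0,-0.35,0.14],"rotation":[0.28,-0.97,-0.09],"grip":20},{"linear":[0,-0.35,0.14],"rotation":[0.28,-0.97,-0.09],"grip":20}]' 80
python3 -c "
from h import *
from rig import sense
s=sense();print(s['joints'].round(3))
place(s,4,0,80)
place(s,4,0,40)"
```

```text
time_s: 7.05
eef_pos: [550.8, 106.0, 127.1]
ee_rot: [0.855, 0.021, 0.516, -0.044]
force: [0.3, 0.5, -0.5]
grip_width: 0.309
[ 0.012  0.236  1.897 -0.117  0.529  0.194]
[564.3  68.1  99.9]
d mm [ 32.4 -36.1   2.2] lin [ 0.1079 -0.1204  0.0074] rot [ 0.0582 -0.2497 -0.014 ] deg 7.4
[587.1  65.2  67.1]
d mm [ 72.1 -36.5   7.2] lin [ 0.2402 -0.1215  0.024 ] rot [ 0.0582 -0.2497 -0.014 ] deg 7.4
```

```bash
python3 -m jog '[{"linear":[0.02,-0.06,0.004],"rotation":[0.03,-0.12,-0.007],"grip":20},{"linear":[0.05,-0.12,0.007],"rotation":[0.058,-0.25,-0.014],"grip":20},{"linear":[0.09,-0.12,0.007],"rotation":[0.058,-0.25,-0.014],"grip":20},{"linear":[0.108,-0.12,0.007],"rotation":[0.058,-0.25,-0.014],"grip":20},{"linear":[0.108,-0.12,0.007],"rotation":[0.058,-0.25,-0.014],"grip":20},{"linear":[0.108,-0.12,0.007],"rotation":[0.058,-0.25,-0.014],"grip":20}]' 80
python3 cap.py wrist:8 side:8 scene:8
python3 -c "
from h import *
from rig import sense
s=sense();print(s['joints'].round(3))
place(s,4,0,80)
place(s,4,0,10)
z=load('wrist8');jig2(z)"
```

```text
time_s: 7.55
eef_pos: [564.6, 68.9, 99.9]
ee_rot: [0.885, 0.029, 0.461, -0.055]
force: [-0.6, -0.0, -0.5]
grip_width: 0.311
7.7 [ 0.2  0.1 -1.2] 26.5 [564.6  68.7 100.5]
[-0.068  0.266  2.01  -0.129  0.256  0.172]
[564.3  68.1  99.9]
d mm [ 0.4 -0.7 -0.5] lin [ 0.0013 -0.0022 -0.0016] rot [ 0.0015  0.002  -0.0011] deg 0.1
[604.2  63.1  42.5]
d mm [70.4 -0.7 -0.6] lin [ 0.2346 -0.0023 -0.0018] rot [ 0.0015  0.002  -0.0011] deg 0.1
slope 35.0 yaw -7.41 15785 [627.9 107.   68.7] plane resid 0.7
red 1501 x [-48.2   4.4] y [-8.9  3.5] [array([-20.7,  -2.4]), array([56.6, 12.9]), np.float64(0.3)]
blue 111 x [14.8 22.1] y [-100.9  -86.9] [array([ 19.9, -93.8]), array([ 6.2, 14.8]), np.float64(19.9)]
ledge 1968 x [-59.9 -51.2] y [-75.6  56.4] [array([-50.4, -24.4]), array([ 57.4, 157.8]), np.float64(21.8)]
```

View pics/wrist8.png

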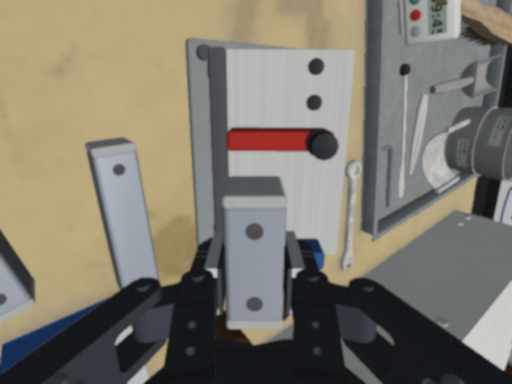

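View pics/side8.png

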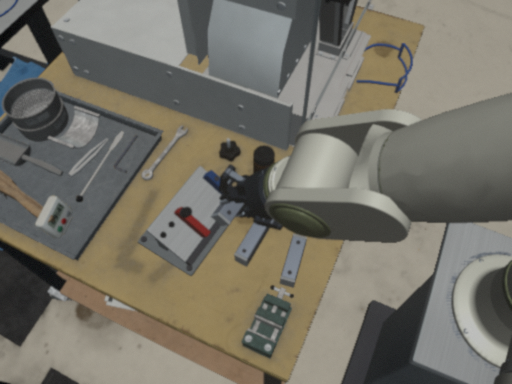

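View pics/scene8.png

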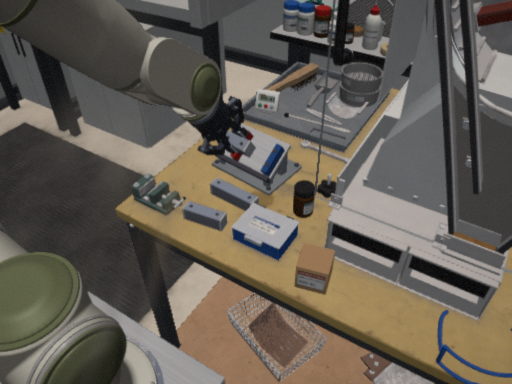

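The wrist view shows the red stop at (270,140), parallel to the bar's end at (255,185). The ledge is at x≈218 and the blue stop is beyond the bar. Re-measuring puts the target 1–1.5 mm further towards blue, so I'll descend to about 10 mm above the bed.

```bash
python3 -m jog '[{"linear":[0.04,-0.006,-0.002],"rotation":[0.0015,0.002,-0.001],"grip":20},{"linear":[0.1,-0.006,-0.002],"rotation":[0.0015,0.002,-0.001],"grip":20},{"linear":[0.15,-0.006,-0.002],"rotation":[0.0015,0.002,-0.001],"grip":20},{"linear":[0.19,-0.006,-0.002],"rotation":[0.0015,0.002,-0.001],"grip":20},{"linear":[0.22,-0.006,-0.002],"rotation":[0.0015,0.002,-0.001],"grip":20},{"linear":[0.234,-0.006,-0.002],"rotation":[0.0015,0.002,-0.001],"grip":20},{"linear":[0.234,-0.006,-0.002],"rotation":[0.0015,0.002,-0.001],"grip":20},{"linear":[0.234,-0.006,-0.002],"rotation":[0.0015,0.002,-0.001],"grip":20}]' 80
python3 cap.py wrist:9 scene:9
python3 -c "
from h import *
from rig import sense
s=sense();print(s['joints'].round(3))
place(s,4,-1.2,10)
place(s,4,-1.2,1)
z=load('wrist9');jig2(z)
z=load('scene9');cv2.imwrite('pics/scene9c.png',cv2.resize(z['p'][100:210,190:320,::-1],None,fx=5,fy=5,interpolation=2))"
```

```text
time_s: 8.37
eef_pos: [603.9, 62.1, 43.0]
ee_rot: [0.885, 0.029, 0.461, -0.056]
force: [-0.1, -0.8, -1.3]
grip_width: 0.312
8.4667 [ 0.5  0.3 -1.9] 26.8 [603.9  62.1  43.4]
[-0.077  0.444  1.947 -0.198  0.142  0.236]
[604.   61.9  42.5]
d mm [ 0.8 -0.2 -0.4] lin [ 0.0025 -0.0006 -0.0013] rot [ 0.0001  0.0018 -0.0003] deg 0.1
[609.1  61.3  35.2]
d mm [ 9.8 -0.2 -0.4] lin [ 0.0325 -0.0006 -0.0013] rot [ 0.0001  0.0018 -0.0003] deg 0.1
slope 35.0 yaw -7.53 26564 [628.8 115.8  68.6] plane resid 0.67
red 3343 x [-48.1   5.6] y [-18.1  -4.9] [array([-13.5, -11.3]), array([70.8, 14.4]), np.float64(1.7)]
blue 459 x [-47.6  -8.7] y [-111.7  -96.6] [array([ -28.2, -103.8]), array([39.4, 15.8]), np.float64(0.0)]
ledge 4075 x [-59.9 -50.2] y [-59.8  47.3] [array([-52.2, -24.2]), array([117.4,  96.4]), np.float64(54.3)]
```

View pics/wrist9.png

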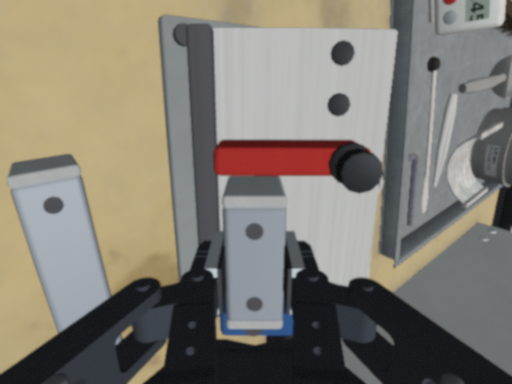

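View pics/scene9c.png

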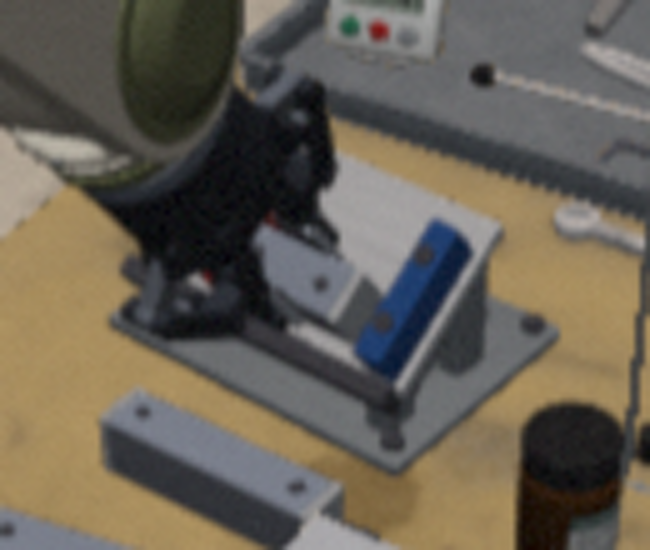

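The bar sits between red (bottom edge at row 175) and blue without touching either. The force is near zero, so I'll lower it gently.

```bash
python3 -m jog '[{"linear":[0.01,-0.002,-0.001],"rotation":[0,0.002,0],"grip":20},{"linear":[0.018,-0.002,-0.001],"rotation":[0,0.002,0],"grip":20},{"linear":[0.025,-0.002,-0.001],"rotation":[0,0.002,0],"grip":20},{"linear":[0.03,-0.002,-0.001],"rotation":[0,0.002,0],"grip":20},{"linear":[0.033,-0.002,-0.001],"rotation":[0,0.002,0],"grip":20},{"linear":[0.033,-0.002,-0.001],"rotation":[0,0.002,0],"grip":20}]' 80
python3 -c "
from h import *
from rig import sense
s=sense();f=s['force'];print(s['joints'].round(3),'f bed',[round(float(f@a),1) for a in (BX,BY,N)])
place(s,4,-1.6,0)"
```

```text
time_s: 8.97
eef_pos: [609.2, 60.8, 34.8]
ee_rot: [0.885, 0.029, 0.461, -0.056]
force: [-0.7, 0.7, -0.5]
grip_width: 0.311
[-0.079  0.47   1.935 -0.209  0.13   0.245] f bed [-0.9, 0.6, 0.1]
[609.6  60.8  34.3]
d mm [0.7 0.  0.1] lin [0.0022 0.     0.0002] rot [ 0.0001 -0.0008 -0.0003] deg 0.0
```

```bash
python3 -m jog '[{"linear":[0.004,0,0],"rotation":[0,0,0],"grip":20},{"linear":[0.005,0,0],"rotation":[0,0,0],"grip":20},{"linear":[0.005,0,0],"rotation":[0,0,0],"grip":20}]' 80
python3 -c "
from h import *
from rig import sense
s=sense();f=s['force'];print('f bed',[round(float(f@a),1) for a in (BX,BY,N)])
place(s,4,-1.6,0)"
```

```text
time_s: 9.22
eef_pos: [609.8, 60.8, 34.2]
ee_rot: [0.885, 0.029, 0.461, -0.056]
force: [-11.3, -0.8, 10.9]
grip_width: 0.31
f bed [-2.9, -2.2, 15.3]
[609.6  60.8  34.3]
d mm [-0.2 -0.1 -0. ] lin [-0.0005 -0.0002 -0.0001] rot [ 0.0005 -0.0004 -0.0002] deg 0.0
```

The bar is touching the bed with 15 N along its normal, at the height I predicted. Next I'll slide it down to the ledge.

```bash
python3 -m jog '[{"linear":[0,0,-0.005],"rotation":[0,0,0],"grip":20},{"linear":[0,0,-0.009],"rotation":[0,0,0],"grip":20},{"linear":[0,0,-0.013],"rotation":[0,0,0],"grip":20},{"linear":[0,0,-0.013],"rotation":[0,0,0],"grip":20}]' 80
python3 -c "
from h import *
from rig import sense
s=sense();f=s['force'];print('f bed',[round(float(f@a),1) for a in (BX,BY,N)])
place(s,0,-1.6,0)"
```

```text
time_s: 9.55
eef_pos: [606.7, 61.3, 32.1]
ee_rot: [0.885, 0.029, 0.461, -0.056]
force: [-2.0, 1.6, 2.5]
grip_width: 0.313
f bed [-0.4, 1.3, 3.3]
[606.4  61.2  32.1]
d mm [-0.1 -0.1 -0.2] lin [-0.0005 -0.0003 -0.0007] rot [ 0.0007  0.0004 -0.0004] deg 0.0
```

```bash
python3 -m jog '[{"linear":[0.001,0,-0.003],"rotation":[0,0,0],"grip":20},{"linear":[0.002,0,-0.006],"rotation":[0,0,0],"grip":20},{"linear":[0.002,0,-0.006],"rotation":[0,0,0],"grip":20}]' 80
python3 cap.py wrist:10
python3 -c "
from h import *
from rig import sense
s=sense();f=s['force'];print('f bed',[round(float(f@a),1) for a in (BX,BY,N)])
place(s,0,-1.6,0)"
```

```text
time_s: 9.8
eef_pos: [606.7, 61.3, 32.1]
ee_rot: [0.886, 0.029, 0.459, -0.055]
force: [-5.0, -0.3, 10.1]
grip_width: 0.308
9.85 [-3.9 -1.1 10.5] 26.2 [606.7  61.3  32.1]
f bed [3.0, -1.6, 10.7]
[606.4  61.2  32.1]
d mm [-0.1 -0.1 -0.3] lin [-0.0005 -0.0005 -0.001 ] rot [ 0.0005  0.008  -0.001 ] deg 0.2
```

View pics/wrist10.png

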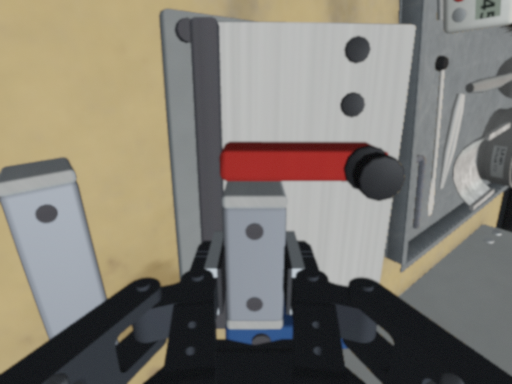

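The bar sits in the gap between red (edge at row 180) and blue (about row 330), and it didn't move when I pushed further towards the ledge. I'll let go, then back off along the normal.

```bash
python3 -m jog '[{"linear":[0,0,0],"rotation":[0,0,0],"grip":30},{"linear":[0,0,0],"rotation":[0,0,0],"grip":34},{"linear":[0,0,0],"rotation":[0,0,0],"grip":40},{"linear":[0,0,0],"rotation":[0,0,0],"grip":46},{"linear":[0,0,0],"rotation":[0,0,0],"grip":50},{"linear":[0,0,0],"rotation":[0,0,0],"grip":50},{"linear":[0,0,0],"rotation":[0,0,0],"grip":50}]' 20
python3 cap.py wrist:11
python3 -c "
from h import *
from rig import sense
s=sense();f=s['force'];print('f bed',[round(float(f@a),1) for a in (BX,BY,N)])"
```

```text
time_s: 10.43
eef_pos: [606.7, 61.3, 32.0]
ee_rot: [0.886, 0.029, 0.459, -0.055]
force: [0.2, -0.3, 0.5]
grip_width: 0.589
10.4833 [-0.1  0.2  0. ] 49.8 [606.7  61.3  32. ]
f bed [-0.1, 0.2, 0.1]
```

View pics/wrist11.png

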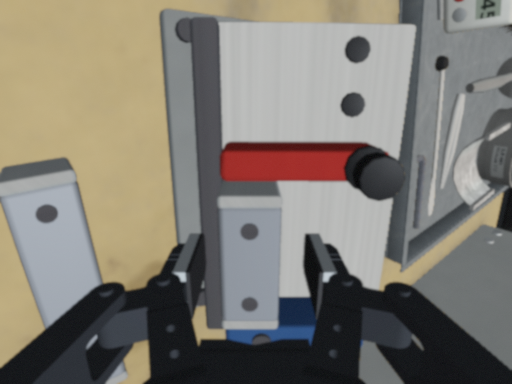

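On release the bar slid about 2 mm further down, and its left edge now sits on the ledge line at x≈220. I'll back out along the normal.

```bash
python3 -m jog '[{"linear":[-0.03,0,0],"rotation":[0,0,0],"grip":50},{"linear":[-0.08,0,0],"rotation":[0,0,0],"grip":50},{"linear":[-0.15,0,0],"rotation":[0,0,0],"grip":50},{"linear":[-0.23,0,0],"rotation":[0,0,0],"grip":50},{"linear":[-0.3,0,0],"rotation":[0,0,0],"grip":50},{"linear":[-0.35,0,0],"rotation":[0,0,0],"grip":50},{"linear":[-0.35,0,0],"rotation":[0,0,0],"grip":50},{"linear":[-0.35,0,0],"rotation":[0,0,0],"grip":50}]' 20
python3 cap.py wrist:12 scene:12 side:12
python3 - <<'E'
from h import *
z=load('wrist12');c,bx,ey,n=jig2(z)
uv,P=cloud(z);L=np.c_[(P-c)@bx,(P-c)@ey,(P-c)@n]
hsv=cv2.cvtColor(z["p"],cv2.COLOR_RGB2HSV);s=hsv[uv[:,1],uv[:,0]].astype(int)
m=(abs(L[:,2]-34)<3)&(abs(L[:,0]+34)<25)&(L[:,1]>-140)&(L[:,1]<40)&(s[:,1]<90)&(s[:,2]>90)
img=np.zeros(z["d"].shape,np.uint8);img[uv[m,1],uv[m,0]]=255
k=cv2.connectedComponentsWithStats(img)
for i in range(1,k[0]):
    if k[2][i,4]<200: continue
    v,u=np.nonzero(k[1]==i);X=pts(z,np.c_[u,v])-c
    print("bar top",k[2][i],"h",np.mean(X@n).round(1),[np.round(np.array(q),1) for q in cv2.minAreaRect(np.c_[X@bx,X@ey].astype(np.float32))])
    A=np.c_[X@bx,X@ey,np.ones(len(X))];print("tilt deg",np.degrees(np.linalg.lstsq(A,X@n,rcond=None)[0][:2]).round(2))
bars(z)
for n in("scene12","side12"): print(n);bars(load(n))
z=load("scene12");cv2.imwrite('pics/scene12c.png',cv2.resize(z['p'][100:300,120:350,::-1],None,fx=3,fy=3,interpolation=2))
for n in ("0","12"):
  print(pts(load("scene"+n),[(303,190),(315,260),(327,187)]).round(1).tolist(),pts(load("side"+n),[(348,150),(230,147)]).round(1).tolist())
E
```

```text
time_s: 11.15
eef_pos: [546.7, 68.9, 118.5]
ee_rot: [0.887, 0.029, 0.458, -0.055]
force: [0.2, -0.7, -0.3]
grip_width: 0.586
11.3 [-0.1 -0.5 -0.4] 49.8 [546.6  68.8 116.9]
slope 34.9 yaw -7.45 13447 [628.4 102.5  69.5] plane resid 0.7
red 1241 x [-49.8   3.3] y [-4.6  8.2] [array([-22.5,   1.8]), array([56.3, 12.8]), np.float64(0.3)]
blue 818 x [-49.4   5.1] y [-97.3 -83.2] [array([-22.1, -89.8]), array([15. , 56.3]), np.float64(90.0)]
ledge 1566 x [-59.9 -52.4] y [-98.2  59.3] [array([-55.9, -19.2]), array([  8.3, 159.9]), np.float64(0.0)]
bar top [ 233  148   37   86 2936] h 33.8 [array([-37.8, -45.1]), array([27.9, 70.2]), np.float64(0.1)]
tilt deg [ 0.13 -0.13]
bar? [ 112  134   58  148 5076] [array([501. ,  60.3]), array([119.2,  28.3]), np.float64(86.0)] 33.3
bar? [   0  179   62  121 3693] [array([415.2,  69.3]), array([28.2, 80.1]), np.float64(8.2)] 33.6
scene12
bar? [210 177  49  28 464] [array([501.7,  60.7]), array([124. ,  30.1]), np.float64(85.5)] 34.8
bar? [182 200  45  22 425] [array([412.7,  77.3]), array([32.6, 98.6]), np.float64(7.9)] 34.9
side12
bar? [234 221  35  40 606] [array([504.1,  76.7]), array([91.6, 27.9]), np.float64(85.9)] 34.1
bar? [280 233  27  50 697] [array([415.4,  79.4]), array([28.1, 96. ]), np.float64(7.7)] 33.9
[[539.7, -91.4, 74.8], [392.1, -192.9, 62.8], [636.4, -107.5, 19.1]] [[398.7, -177.7, 61.0], [642.0, -107.1, 22.4]]
[[539.8, -91.4, 74.7], [391.9, -193.0, 63.2], [637.4, -107.2, 18.2]] [[373.8, 77.0, 396.7], [642.0, -107.0, 22.4]]
```

View pics/wrist12.png

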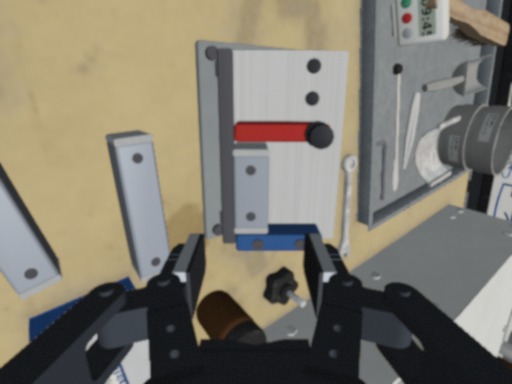

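View pics/scene12c.png

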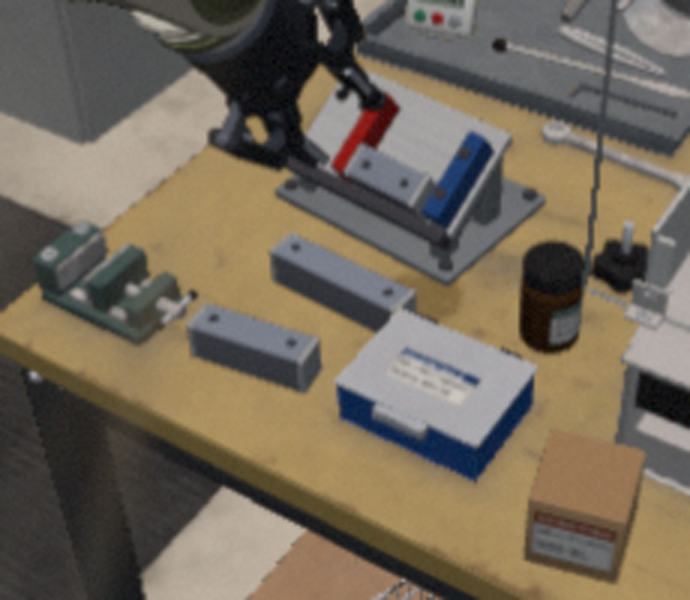

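```bash
python3 -c "
from rig import finish_job
print(finish_job())"
```

```text
the job is handed in; nothing more can be done
None
```

The 70 mm bar is lying in the gap between the blue and red stops, and I handed the job in at 11.3 s of the 38 s allowed. The red stop was pinned in its 78 mm position. I measured 93 mm between the two stops' centres, and both free plug holes lay beyond red. I gripped the bar across its width, tilted it 35°, lowered it to contact, pushed it towards the ledge, let go and backed off along the bed's normal.

**Final picture checks**
- **Flat on the bed:** the bar's top is 33.8 mm above the bed and parallel to it within 0.2°.
- **Against the ledge:** its low long side is on the ledge line within about 1 mm. The bar slid the last 2 mm or so down to the ledge on release.
- **In the gap:** about 1.6 mm free at the blue end and 4.8 mm at the red end, so it sits about 1.6 mm off centre towards blue.
- **Other bars:** unmoved within camera noise.
- **Jar, carton and star knob:** jar, carton and knob unmoved in the scene picture, and the knob again in the side view. The arm blocked the carton in the side view.
- **Robot:** clear of everything, with no load on the wrist.

**What disagreed**
- **First grasp missed:** the depth pictures showed the finger tips about 37 mm behind the reported tool point, so the first grasp closed above the bar without touching it. I descended another 36 mm and gripped properly.
- **Grip reading:** it showed about 26.5 mm on the 28 mm bar.

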